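# Seat the bat on the throwing wheel and hold the brake lever level

### The arm

A 6-joint arm with a two-finger parallel gripper is mounted at the origin on the work surface. World frame = base frame: x ahead of the robot, y to its left, z up, the work surface at z = 0. Lengths are in m, angles in rad, forces in N, time in s.
With the tool pointing down it reaches from about 0.375 to 0.9 m from the base axis. Payload 3.1 kg.
Tool frame: the origin (TCP) lies on the centre line of the jaws, within the pads' length; the fingertips stand 14 mm ahead of it and the grasp point (between the pads) lies 5 mm behind it; y points along the fingers, z is the direction in which the jaws open and shut, and the axes are right-handed (so a half turn about y gives the same grasp; the last joint's range is limited). The gripper opens to 87 mm and grips with 3 to 60 N. Pads are 19 mm wide; open, the fingers measure 117 mm over their backs; the gripper's body (75 mm by 190 mm) begins 51 mm behind the grasp point.
Start: joints at [0.964, 0.527, 1.433, -0, 1.181, -0.178], TCP at [0.26, 0.568, 0.237] pointing down, gripper open.
Joint ranges: [-3.08, 3.08], [-0.75, 2.2], [0.22, 2.44], [-1.43, 4.57], [0, 2.65], [-2.85, 2.85]. Speed limits (rad/s): [2.79, 2.79, 3.14, 3.14, 3.14, 3.14].

### API

Orientations are given as a unit quaternion [x, y, z, w].
In Python, from rig import robot, vision gives the robot as it stands.
- The arm moves only by the shell command python3 -m crank 'ROWS' [FORCE]. ROWS is JSON, a list of rows, each a list of 7 numbers: the shift along the tool's x, y, z as a fraction of full scale, then the turn, a rotation vector about the tool's x, y, z as a fraction of full scale, then the gripper command: -1 is shut, 1 is fully open, values between are in proportion. In form: [[x, y, z, wx, wy, wz, grip], ...]. A call has 1 to 10 rows; each row is the pose to reach, as a shift and turn from the pose commanded when the call began, along the tool's axes at that moment, turning the shorter way round; what a row does not reach only later rows make up. Full scale, the value 1, is 50 cm for a shift and pi rad for a turn. A row lasts 1/8 s, in which the tool goes at most 62.5 mm and 10.7 degrees, less where a joint would pass 70% of its speed; a pose out of reach is approached as far as the arm can. A call with a number of a shift or a turn outside -1 to 1 is refused whole. A call with a gripper value outside its range is refused whole. The fingers move at their own pace and stop on an object; FORCE is the grip in N (left out, the last holds). Time passes only in rows, so rows that repeat a pose let the fingers close. It gives the time, the measured TCP pose, the force and the opening at its end, in the units of the state.
- robot.get_obs(): the state, without advancing time (a new reading comes with each control period).
- vision.camera(name): name is "scene" or "top"; returns the picture (480x640x3 uint8, blue, green, red); there is no depth.
- vision.camera_info(name): a dict with "vfov" (degrees; the focal length in pixels is half the picture's height over the tangent of half this angle, whatever the lens; pixels are square), "cx", "cy" (the principal point, pixels), "k1" (the pictures are not rectified: a ray, as slopes to the right and down, at radius r is drawn at 1 + k1 r^2 times it, then the intrinsics apply), "world_from_camera" (4x4, takes a point from camera to world coordinates). Camera axes: x right, y up, looking along -z (the intrinsics and any distortion apply to the point x, -y, -z); pixel columns grow to the right and rows downward; lengths in m; the calibration is good to about 2 mm. A picture is of the moment at which its call begins. camera_info takes no time and is no camera call.
- robot.hand_in(): hands the job in, once; it reports no verdict.
The state is a dict: "time": time; "q": joint angles; "joint_velocities": joint speeds; "joint_torque": joint torques, N m; "position": TCP position; "tool_rot": TCP orientation; "ft_force": force on the tool from outside, world axes, zero at the start; "moment": the same for the moment, N m; "grip_width": finger opening in m.
Only numpy, scipy, OpenCV 4.12 (cv2) and the standard library are available. Lean on these libraries where they do the work, as an engineer would, in place of code of your own. Each camera call takes 0.05 s, during which the arm holds its last target.

### The job

The round wooden bat on the little throwing wheel sits cocked, with one side not yet pushed down over its pin: press the raised side down until the bat lies fully home, flat on the wheel head. Only then press the spring-loaded brake lever on the grey pedestal down to half its travel, where the lever is level, and finish while still holding it there; it springs back if let go, and it must never go down to its bottom stop. Do not disturb the bowl, the tool pot or the wooden rib.

Things in the scene. Friction and masses are not known exactly. Their poses are not given: they have to be found in the camera images.
- wheel: Table-top throwing wheel, fixed to the bench; its head does not turn: grey drum 224 mm across, spindle, aluminium head 190 mm across whose top is 140 mm above the bench. Origin on the wheel's axis at bench height, z up; its x axis points horizontally to the raised side of the bat, whatever way the wheel is turned.
- bat (a joint): Tilt of the wooden bat (disc 210 mm across, 14 mm thick, lying on the wheel head), rad: 0 = fully home, flat on the head (its top is then 154 mm above the bench); up to 0.1 = cocked. It pivots on the rim of the head at the side away from the raised side, 95 mm from the wheel's axis. It is held by the tight pin and stays where it is left: about 5 N straight down near the raised rim pushes it home, about twice that at the middle; it then rests on the metal head.
- bat_high (a point): Point on the top face of the bat on its raised side, 80 mm from the wheel's axis along the wheel's x axis (25 mm in from the rim); a good place to press.
- control: Brake pedestal, painted grey, fixed to the bench left or right of the wheel: foot 110 x 90 mm, post 50 x 50 mm, two cheeks up to 107 mm high that carry the lever. Origin at bench height under the lever's pivot, z up; the lever points along its -x axis.
- lever_pivot (a point): Pivot of the lever, on the lever's centre line, 90 mm above the bench, straight above the origin of the pedestal.
- lever (a joint): Brake lever, rad pressed down from rest: 0 = at rest, sloping up 0.35 rad towards its free end; 0.35 = half travel, exactly level; 0.70 = bottom stop, sloping down 0.35 rad. Spring return, vertical push needed at the pad: about 3 to 4 N to start, about 8 N when level, about 14 N at the bottom.
- lever_pad (a point): Centre of the top face of the dark wooden pad at the lever's free end (pad 52 mm along the lever, 36 mm across, 12 mm thick), 125 mm from the pivot along the lever and 6 mm above its centre line. When the lever is level this point is 96 mm above the bench; at rest it is about 139 mm above the bench.
- bowl: Bystander: loose white ceramic water bowl, 130 mm across, 60 mm high, on the other side of the wheel from the pedestal. Origin under its centre.
- tool_pot: Bystander: loose terracotta pot 86 mm across, 100 mm high, with three wooden tool handles standing in it (to 155 mm), beyond the wheel. Origin under its centre.
- rib: Bystander: loose flat wooden rib (shaping tool) 80 x 45 x 8 mm, lying on the bench beyond the wheel. Origin under its centre.

How it is judged:
On the way, in this order (a step that is already met when the one before it is completed fails the run):
1. the bat is fully home on the wheel head (value of joint bat below 0.008 rad), for 0.2 s.
2. the brake lever is pressed to half its travel and kept there (value of joint lever between 0.27 and 0.43 rad), for 0.5 s.
At the end, for the whole second after the job is handed in: The bat is flat on the head (tilt under 0.008 rad, 1.6 mm at the rim), the robot is still pressing the brake lever (more than 2 N) and the lever is within 0.08 rad of level (about 10 mm up or down at the pad); the bystanders are within 30 mm of where they stood (all of step 2 and value of joint bat below 0.008 rad and (contact force between control and the fingers above 2 N or contact force between control and the arm above 2 N) and distance of each of bowl, tool_pot, rib from where it was at the start of the episode below 0.03 m); the arm keeps its last pose, push and grip.
It fails at once if the lever is pressed to its bottom stop (value of joint lever above 0.66 rad).
It fails at once if the lever is pressed before the bat is fully home (value of joint lever above 0.15 rad and value of joint bat above 0.012 rad).
It fails at once if a bystander is disturbed (distance of any of bowl, tool_pot, rib from where it was at the start of the episode above 0.03 m).
It also fails if it takes over 34 s, if anything falls off the work surface, if the arm or the gripper's body presses on something with over 40 N, if the wrist force passes 120 N, or if a joint passes its speed limit or range.

## Working session

There is one attempt and no reset: what is moved stays moved. The work goes in short steps, Python scripts to look and compute and a shell command to move; the robot and the scene stay as the last step left them, time stands still between calls to the robot, and variables do not carry over. Pictures are saved under pics/ and viewed, and the job is handed in when it is done.

```bash
mkdir -p pics; ls; python3 - <<'E'
from rig import robot, vision
import cv2
print(robot.get_obs())
for n in("scene","top"):
    im=vision.camera(n); cv2.imwrite(f"pics/{n}0.png",im); print(n,vision.camera_info(n))
E
```

```text
pics
{'time': 0.0, 'q': array([ 9.63490783e-01,  5.28459435e-01,  1.43389173e+00,  2.65507230e-05,
        1.18139574e+00, -1.78481422e-01]), 'joint_velocities': array([ 0.00182951, -0.0007203 ,  0.00174591,  0.00049007, -0.00178463,
        0.00155785]), 'joint_torque': array([-3.95502966e-04, -4.40042818e+01, -1.76591384e+01,  6.32872316e-02,
        5.82536578e-02, -1.86312177e-04]), 'position': array([0.25942818, 0.56784846, 0.2355791 ]), 'tool_rot': array([ 0.69161433, -0.15075625,  0.150157  , -0.69021376]), 'ft_force': array([-0.56140078, -0.44948679, -0.2077044 ]), 'moment': array([ 0.02521365, -0.0153484 ,  0.00695891]), 'grip_width': 0.08683621760550603}
scene {'vfov': 56.05175808354563, 'cx': 316.80026946941655, 'cy': 242.49161737940062, 'k1': -0.04150545653261168, 'world_from_camera': array([[ 0.48681044, -0.72368182,  0.48918322,  1.10719152],
       [ 0.87350545,  0.4045633 , -0.27077067, -0.24879311],
       [-0.00195377,  0.5591182 ,  0.82908565,  0.92015315],
       [ 0.        ,  0.        ,  0.        ,  1.        ]])}
top {'vfov': 46.20305530129873, 'cx': 318.79439170448103, 'cy': 241.51031479298467, 'k1': -0.0007603931419764297, 'world_from_camera': array([[-0.00392152,  0.9961126 , -0.08800173,  0.5184136 ],
       [-0.99991591, -0.0049938 , -0.01196798,  0.01204622],
       [-0.01236092,  0.0879474 ,  0.99604842,  1.18411686],
       [ 0.        ,  0.        ,  0.        ,  1.        ]])}
```

View pics/scene0.png

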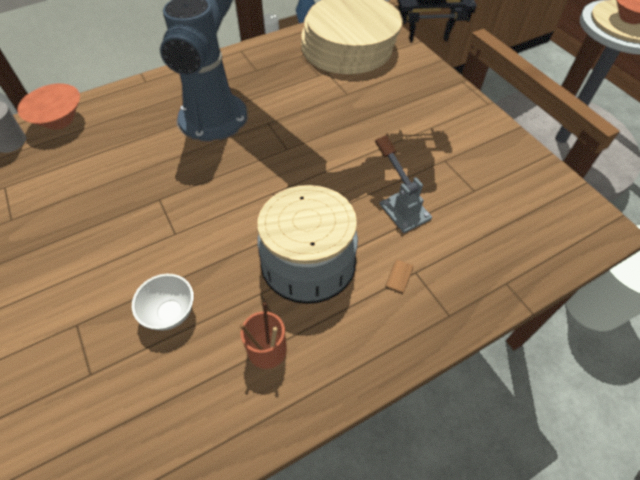

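View pics/top0.png

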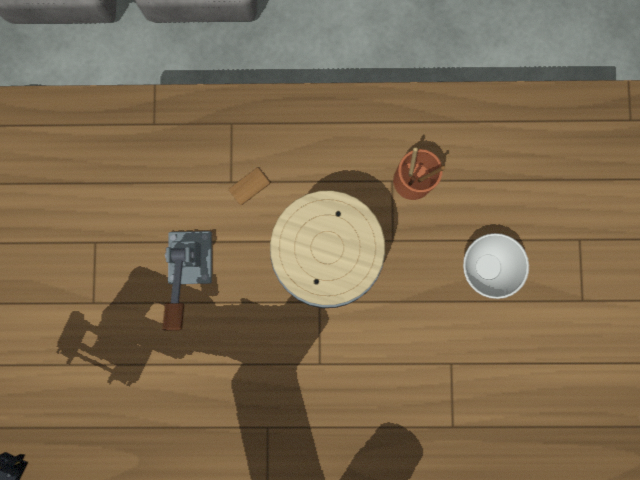

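The top view shows the bat at about (328,248) with pin dots at (338,214) and (316,282). The lever pad is at (173,317), the pot is beyond the wheel, the rib is at (250,186) and the bowl at (496,266). Next I triangulate the dots, the bat centre and the pad.

```bash
cat > h.py <<'E'
import numpy as np, cv2
from rig import vision
def K(n):
    c=vision.camera_info(n); f=240/np.tan(np.radians(c["vfov"]/2)); return c,f
def ray(n,p):
    c,f=K(n); d=np.array([(p[0]-c["cx"])/f,(p[1]-c["cy"])/f]); u=d.copy()
    for _ in range(20): u=d/(1+c["k1"]*(u@u))
    T=c["world_from_camera"]; return T[:3,3], T[:3,:3]@np.array([u[0],-u[1],-1])
def plane(n,p,z):
    o,d=ray(n,p); return o+d*(z-o[2])/d[2]
def tri(ps,pt):
    a,u=ray("scene",ps); b,v=ray("top",pt)
    s=np.linalg.lstsq(np.c_[u,-v],b-a,rcond=None)[0]
    P,Q=a+s[0]*u,b+s[1]*v; return (P+Q)/2,np.linalg.norm(P-Q)
def proj(n,P):
    c,f=K(n); T=c["world_from_camera"]; q=T[:3,:3].T@(np.asarray(P)-T[:3,3])
    u=np.array([q[0],-q[1]])/-q[2]; u=u*(1+c["k1"]*(u@u)); return u*f+[c["cx"],c["cy"]]
E
python3 - <<'E'
import cv2,numpy as np
s=cv2.imread("pics/scene0.png");t=cv2.imread("pics/top0.png")
a=cv2.resize(s[170:310,240:440],None,fx=4,fy=4,interpolation=cv2.INTER_CUBIC)
cv2.imwrite("pics/sz.png",a)
cv2.imwrite("pics/tz.png",cv2.resize(t[180:340,150:400],None,fx=3.2,fy=3.2,interpolation=cv2.INTER_CUBIC)[:,:800])
for n,im,box in(("scene",s,(190,255,265,350)),("top",t,(195,300,280,378))):
    y0,y1,x0,x1=box; g=255-cv2.cvtColor(im,cv2.COLOR_BGR2GRAY)[y0:y1,x0:x1].astype(float)
    m=(g>140).astype(np.uint8)
    k,l,st,ce=cv2.connectedComponentsWithStats(m)
    for i in range(1,k):
        w=np.where(cv2.dilate((l==i).astype(np.uint8),np.ones((3,3)))>0,np.clip(g-90,0,None),0); yy,xx=np.mgrid[y0:y1,x0:x1]
        if 2<st[i,4]<80: print(n,st[i,4],(w*xx).sum()/w.sum(),(w*yy).sum()/w.sum())
    hsv=cv2.cvtColor(im,cv2.COLOR_BGR2HSV); print(hsv[235,300],hsv[248,328])
E
```

```text
scene 5 272.0067024128686 193.46380697050938
scene 4 301.4033264033264 197.6091476091476
scene 6 312.12452350698857 243.46759847522236
scene 74 345.2442783745913 250.4550832944107
scene 49 268.2410269192423 251.47681954137587
[ 24  60 245] [ 23  76 233]
top 23 337.6998850134151 213.43043311613644
top 11 375.5071368597817 280.49706129303104
top 22 315.9698242933537 281.1642475171887
top 6 372.280163599182 285.20040899795504
top 79 367.0495867768595 293.76094732946837
top 3 371.9933510638298 297.99867021276594
[ 22  62 211] [ 22  64 207]
```

View pics/sz.png

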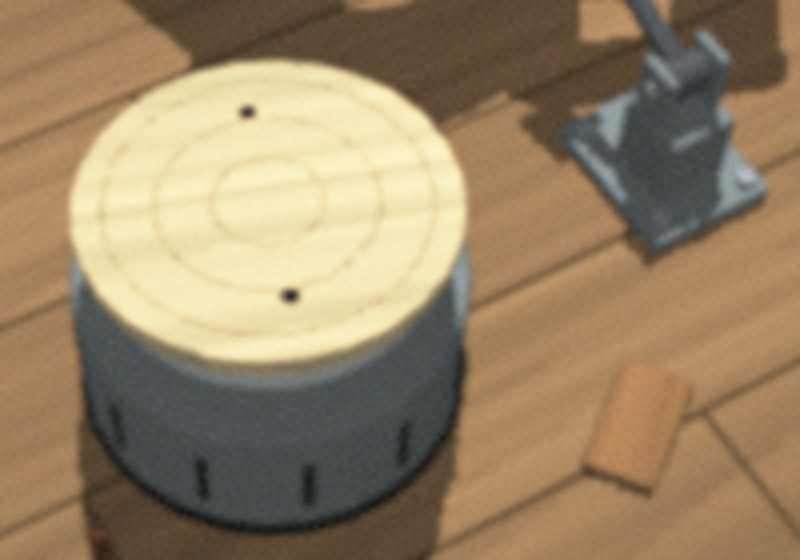

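View pics/tz.png

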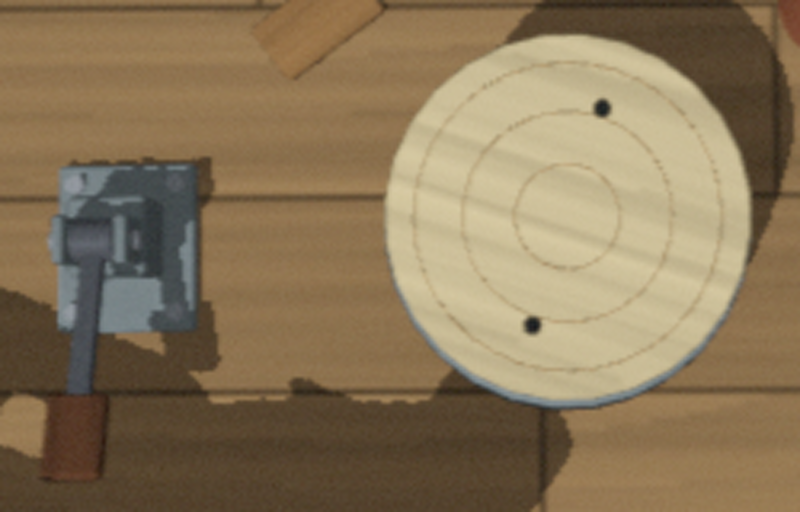

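```bash
python3 - <<'E'
from h import *
s=cv2.imread("pics/scene0.png");t=cv2.imread("pics/top0.png")
for a,b in(((301.65,197.8),(315.97,281.16)),((312.3,243.7),(337.7,213.43))): print("dot",tri(a,b))
El={}
for n,im,seed in(("scene",s,(300,235)),("top",t,(328,248))):
    h=cv2.cvtColor(im,cv2.COLOR_BGR2HSV); m=cv2.inRange(h,(15,25,150),(32,110,255))
    m=cv2.morphologyEx(m,cv2.MORPH_OPEN,np.ones((5,5)))
    k,l,st,_=cv2.connectedComponentsWithStats(m); i=l[seed[1],seed[0]]
    c=max(cv2.findContours((l==i).astype(np.uint8),cv2.RETR_EXTERNAL,cv2.CHAIN_APPROX_NONE)[0],key=cv2.contourArea)
    e=cv2.fitEllipse(cv2.convexHull(c)); print(n,st[i],e); El[n]=e
    im2=im.copy(); cv2.ellipse(im2,e,(0,0,255),1); cv2.imwrite(f"pics/e{n}.png",cv2.resize(im2[seed[1]-70:seed[1]+90,seed[0]-80:seed[0]+80],None,fx=3,fy=3))
a,b=cv2.imread("pics/escene.png"),cv2.imread("pics/etop.png"); cv2.imwrite("pics/e.png",cv2.resize(np.hstack([a,b]),(800,400)))
print("centre",tri(El["scene"][0],El["top"][0]))
for z in(.154,.164): print(z,plane("top",El["top"][0],z),plane("scene",El["scene"][0],z))
E
```

```text
dot (array([0.53662476, 0.02966253, 0.15551212]), np.float64(0.0003958708269656158))
dot (array([ 0.65962175, -0.0108881 ,  0.16442374]), np.float64(0.0009800681345996066))
scene [ 256  185  102   76 6105] ((306.343017578125, 222.3603515625), (76.29753112792969, 102.37213897705078), 88.03263092041016)
top [  270   191   114   114 10199] ((326.7508850097656, 247.46041870117188), (113.84173583984375, 114.62532043457031), 128.53643798828125)
centre (array([0.59817009, 0.00893083, 0.15134961]), np.float64(0.002022026997100294))
0.154 [0.59838452 0.00985653 0.154     ] [0.59952864 0.00711525 0.154     ]
0.164 [0.59760819 0.00987779 0.164     ] [0.60615477 0.00377507 0.164     ]
```

View pics/e.png

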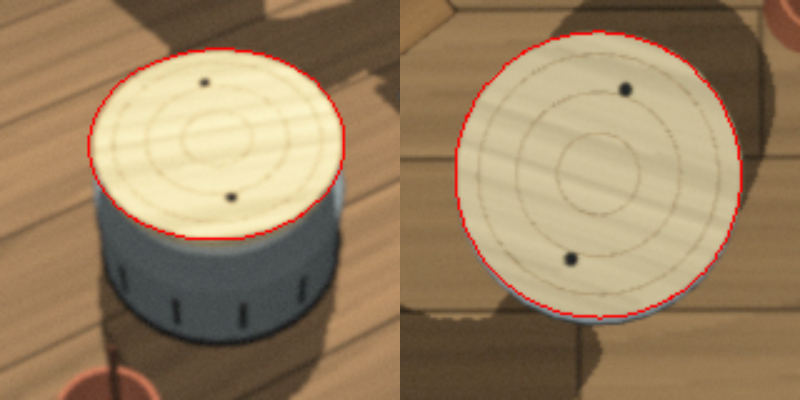

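The dots give tilts that agree. The far dot is 9 mm higher over 130 mm, about 0.07 rad, and the mean height of 160 mm matches. So the raised side points along (0.95,-0.31). Next, the pad and pivot.

```bash
python3 - <<'E'
from h import *
from rig import robot
from scipy.spatial.transform import Rotation as R
s=cv2.imread("pics/scene0.png");t=cv2.imread("pics/top0.png")
C={}
for n,im,b in(("scene",s,(120,170,365,410)),("top",t,(290,345,155,195))):
    y0,y1,x0,x1=b; h=cv2.cvtColor(im,cv2.COLOR_BGR2HSV)[y0:y1,x0:x1]
    m=(((h[...,0]<8)|(h[...,0]>172))&(h[...,1]>90)).astype(np.uint8)
    k,l,st,ce=cv2.connectedComponentsWithStats(m); i=1+st[1:,4].argmax(); print(n,st[i]+[x0,y0,0,0,0],ce[i]+[x0,y0])
    c=cv2.findContours((l==i).astype(np.uint8),cv2.RETR_EXTERNAL,cv2.CHAIN_APPROX_NONE)[0][0]; print(cv2.boxPoints(cv2.minAreaRect(c))+[x0,y0]); C[n]=ce[i]+[x0,y0]
print("pad",tri(C["scene"],C["top"]),plane("top",C["top"],.137))
print("pivot",plane("top",(176.8,254.5),.1))
H=.599*np.array([1,0]);P=np.array([.598,.0094]);u=np.array([.949,-.313]);bh=np.r_[P+.08*u,.154+.175*.068];print("bat_high",bh)
o=robot.get_obs();Rm=R.from_quat(o["tool_rot"]).as_matrix();print(Rm.round(4))
print("move to above bat_high",(Rm.T@(bh+[0,0,.034]-o["position"])/.5).round(4))
cv2.imwrite("pics/pz.png",np.hstack([cv2.resize(s[125:235,360:440],(400,550),interpolation=2),cv2.resize(t[225:335,150:220],(350,550),interpolation=2)]))
E
```

```text
Traceback (most recent call last):
ValueError: attempt to get argmax of an empty sequence
```

```bash
python3 - <<'E'
from h import *
from rig import robot
from scipy.spatial.transform import Rotation as R
s=cv2.imread("pics/scene0.png");t=cv2.imread("pics/top0.png")
cv2.imwrite("pics/pz.png",np.hstack([cv2.resize(s[125:235,360:440],(400,550),interpolation=2),cv2.resize(t[225:335,150:220],(350,550),interpolation=2)]))
for im,p in((s,(385,145)),(s,(395,150)),(t,(173,317)),(t,(173,330)),(t,(190,320))): print(cv2.cvtColor(im,cv2.COLOR_BGR2HSV)[p[1],p[0]],im[p[1],p[0]])
o=robot.get_obs();Rm=R.from_quat(o["tool_rot"]).as_matrix();print(Rm.round(4))
P=np.array([.598,.0094]);u=np.array([.949,-.313]);bh=np.r_[P+.08*u,.154+.175*.068];print("bat_high",bh)
print("move to above bat_high",(Rm.T@(bh+[0,0,.034]-o["position"])/.5).round(4))
E
```

```text
[ 10 136 103] [ 48  66 103]
[ 13 137  82] [38 57 82]
[ 12 139  90] [41 60 90]
[ 14 137  78] [36 56 78]
[ 17 129  83] [41 65 83]
[[ 9.095e-01 -1.100e-03  4.157e-01]
 [-4.157e-01 -1.600e-03  9.095e-01]
 [-3.000e-04 -1.000e+00 -1.900e-03]]
bat_high [ 0.67392 -0.01564  0.1659 ]
move to above bat_high [ 1.2391  0.0725 -0.7167]
```

View pics/pz.png

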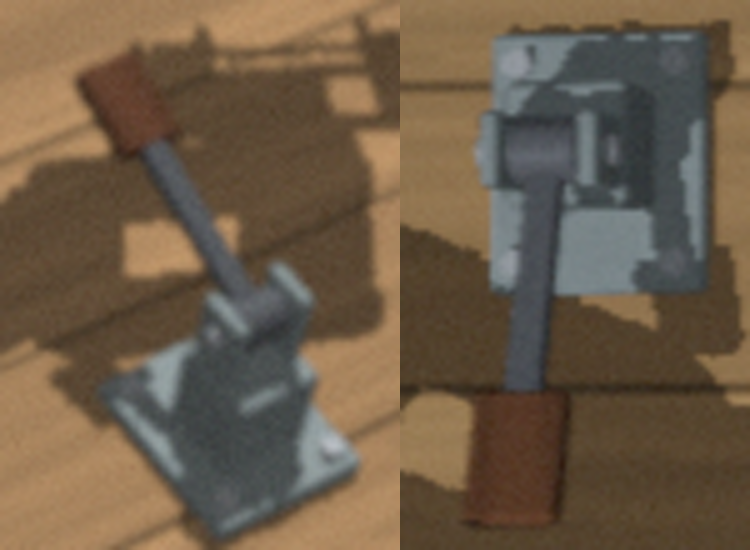

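In the enlarged crop the pad's top-face centre is at about (386,145.8) in the scene view and (173.4,316) in the top view. I'll move towards the bat with the gripper shut.

```bash
python3 -m crank '[[0.8,0,-0.46,0,0,0,-1],[0.8,0,-0.46,0,0,0,-1],[0.8,0,-0.46,0,0,0,-1],[0.8,0,-0.46,0,0,0,-1],[0.8,0,-0.46,0,0,0,-1],[0.8,0,-0.46,0,0,0,-1],[0.8,0,-0.46,0,0,0,-1],[0.8,0,-0.46,0,0,0,-1]]' 20
python3 - <<'E'
from h import *
from rig import robot
from scipy.spatial.transform import Rotation as R
print("pad",tri((386,145.8),(173.4,316)),plane("top",(173.4,316),.137))
print("pivot",plane("top",(179.0,255),.1))
o=robot.get_obs();Rm=R.from_quat(o["tool_rot"]).as_matrix();print(o["position"],o["ft_force"],o["grip_width"])
print((Rm.T@(np.array([.674,-.0156,.195])-o["position"])/.5).round(4))
E
```

```text
time: 1.1
position: [0.53, 0.1898, 0.2362]
tool_rot: [0.691, -0.152, 0.152, -0.69]
ft_force: [1.1, -0.2, -0.8]
grip_width: 0.015
pad (array([0.47403862, 0.2967205 , 0.1327178 ]), np.float64(0.0021440451808514786)) [0.47372059 0.29458885 0.137     ]
pivot [0.58932955 0.29590161 0.1       ]
[0.52998308 0.18976419 0.23622091] [ 1.09615603 -0.15659432 -0.75175607] 0.015041596840666038
[ 0.4337  0.0828 -0.2521]
```

The pad-to-pivot distance is 115 mm at rest, which matches the expected value. Next leg takes the tool above bat_high.

```bash
python3 -m crank '[[0.434,0.04,-0.252,0,0,0,-1],[0.434,0.04,-0.252,0,0,0,-1],[0.434,0.08,-0.252,0,0,0,-1],[0.434,0.08,-0.252,0,0,0,-1],[0.434,0.08,-0.252,0,0,0,-1],[0.434,0.08,-0.252,0,0,0,-1],[0.434,0.08,-0.252,0,0,0,-1]]'
python3 - <<'E'
from rig import robot,vision
import cv2
print(robot.get_obs()["position"])
cv2.imwrite("pics/s1.png",vision.camera("scene"))
E
```

```text
time: 1.98
position: [0.672, -0.0103, 0.1968]
tool_rot: [-0.691, 0.15, -0.15, 0.691]
ft_force: [0.1, -0.2, -0.4]
grip_width: 0.0004
[ 0.67201129 -0.01025543  0.1967867 ]
```

View pics/s1.png

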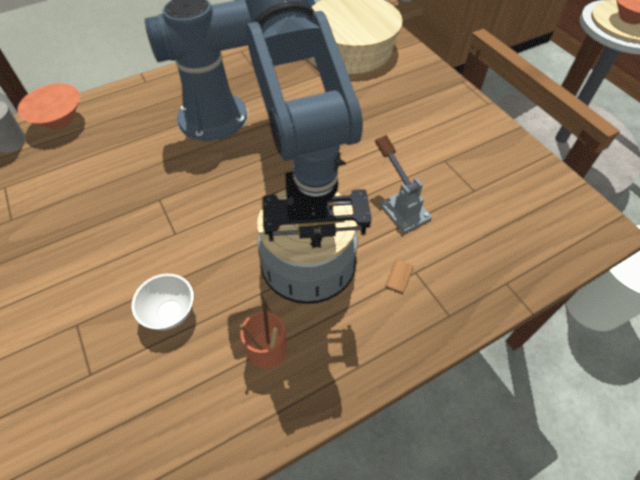

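The gripper is over the far side of the bat at about (316,235), clear of the pot at (262,335). Pressing now.

```bash
python3 -m crank '[[0,0.02,0,0,0,0,-1],[0,0.03,0,0,0,0,-1],[0,0.035,0,0,0,0,-1],[0,0.04,0,0,0,0,-1],[0,0.044,0,0,0,0,-1],[0,0.048,0,0,0,0,-1],[0,0.05,0,0,0,0,-1]]'
```

```text
time: 2.9
position: [0.6733, -0.0116, 0.1717]
tool_rot: [-0.691, 0.15, -0.151, 0.691]
ft_force: [-0.8, 4.1, 5.2]
grip_width: 0.0007
```

```bash
python3 -m crank '[[0,0.004,0,0,0,0,-1],[0,0.006,0,0,0,0,-1],[0,0.008,0,0,0,0,-1],[0,0.008,0,0,0,0,-1]]'
```

```text
time: 3.4
position: [0.6736, -0.012, 0.1684]
tool_rot: [-0.691, 0.15, -0.151, 0.691]
ft_force: [-0.5, 2.5, 8.3]
grip_width: 0.0003
```

```bash
python3 -m crank '[[0,0.003,0,0,0,0,-1],[0,0.006,0,0,0,0,-1],[0,0.006,0,0,0,0,-1]]'
```

```text
time: 3.78
position: [0.6737, -0.012, 0.1683]
tool_rot: [-0.691, 0.149, -0.151, 0.691]
ft_force: [-3.9, 3.9, 18.1]
grip_width: 0.0005
```

The tool stopped rigidly at TCP 0.1683 (tip at 154 mm) with 18 N, so the bat is home. I'll hold briefly, lift, and check.

```bash
python3 -m crank '[[0,0.003,0,0,0,0,-1],[0,0.003,0,0,0,0,-1],[0,-0.1,0,0,0,0,-1],[0,-0.16,0,0,0,0,-1],[0,-0.16,0,0,0,0,-1]]'
python3 - <<'E'
from h import *
from rig import robot
from scipy.spatial.transform import Rotation as R
o=robot.get_obs();Rm=R.from_quat(o["tool_rot"]).as_matrix();print(o["position"])
print((Rm.T@(np.array([.466,.295,.2])-o["position"])/.5).round(4))
E
```

```text
time: 4.4
position: [0.6744, -0.0134, 0.2468]
tool_rot: [0.692, -0.149, 0.153, -0.69]
ft_force: [-0.9, -0.2, -1.3]
grip_width: 0.0001
[ 0.67444642 -0.01344228  0.24680367]
[-0.6363  0.0895  0.3875]
```

```bash
python3 -m crank '[[-0.636,0,0.388,0,0,0,-1],[-0.636,0,0.388,0,0,0,-1],[-0.636,0,0.388,0,0,0,-1],[-0.636,0,0.388,0,0,0,-1],[-0.636,0.05,0.388,0,0,0,-1],[-0.636,0.09,0.388,0,0,0,-1],[-0.636,0.09,0.388,0,0,0,-1],[-0.636,0.09,0.388,0,0,0,-1],[-0.636,0.09,0.388,0,0,0,-1]]'
python3 - <<'E'
from h import *
from rig import robot
print(robot.get_obs()["position"])
s=vision.camera("scene");t=vision.camera("top")
cv2.imwrite("pics/s2.png",np.hstack([cv2.resize(s[100:300,240:440],(400,400),interpolation=2),cv2.resize(t[180:340,240:400],(400,400),interpolation=2)]));cv2.imwrite("pics/scene2.png",s);cv2.imwrite("pics/top2.png",t)
E
```

```text
time: 5.52
position: [0.4659, 0.2956, 0.1996]
tool_rot: [0.691, -0.151, 0.151, -0.691]
ft_force: [1.0, -1.3, -0.0]
grip_width: 0.0004
[0.46594126 0.29563652 0.19959712]
```

View pics/s2.png

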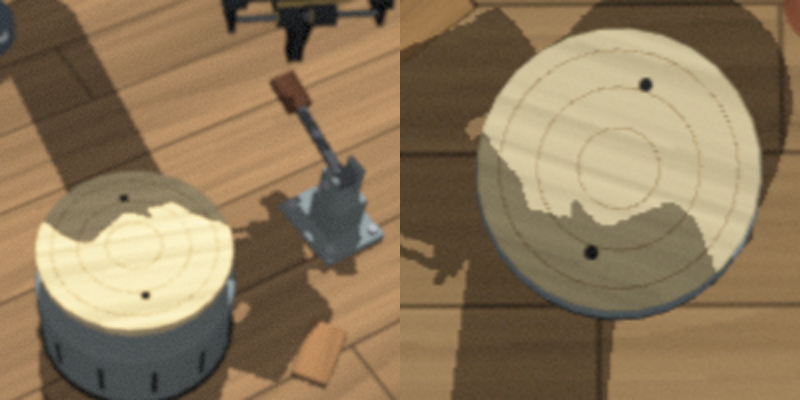

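View pics/scene2.png

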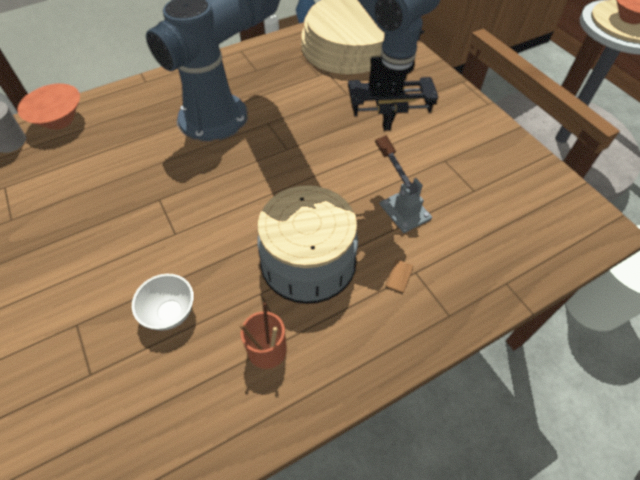

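The tool is above the pad and nothing else has moved. Now I re-triangulate the bat dots to confirm it is home.

```bash
python3 - <<'E'
from h import *
def dot(im,p):
    x,y=p; g=cv2.cvtColor(im,cv2.COLOR_BGR2GRAY)[y-5:y+6,x-5:x+6].astype(float); w=np.clip(np.median(g)-25-g,0,None); yy,xx=np.mgrid[y-5:y+6,x-5:x+6]; return (w*xx).sum()/w.sum(),(w*yy).sum()/w.sum()
for k in(0,2):
    s=cv2.imread(f"pics/scene{k}.png");t=cv2.imread(f"pics/top{k}.png")
    n=dot(s,(302,199 if k else 198)),dot(t,(316,281)); f=dot(s,(312,247 if k else 244)),dot(t,(338,214)); print(n,f)
    a,b=tri(*n)[0],tri(*f)[0]; print(k,a,b,"tilt",(b-a)[2]/np.linalg.norm((b-a)[:2]))
E
```

```text
((np.float64(301.3889437314906), np.float64(197.59624876604147)), (np.float64(315.9845769070446), np.float64(281.17298874531053))) ((np.float64(312.1088739746458), np.float64(243.45637583892616)), (np.float64(337.72195755738414), np.float64(213.43871805976613)))
0 [0.53648496 0.02939562 0.15625082] [ 0.65943483 -0.01104643  0.16520144] tilt 0.06915397272179029
((np.float64(301.5022222222222), np.float64(198.6977777777778)), (np.float64(316.11092985318106), np.float64(280.5570962479608))) ((np.float64(312.29791666666665), np.float64(247.17708333333334)), (np.float64(337.7985074626866), np.float64(213.5153643546971)))
2 [0.53760823 0.02911076 0.15384194] [ 0.66085718 -0.01147815  0.15377982] tilt -0.00047875696221021455
```

The bat is flat: tilt is about 0 and both dots are at 153.8 mm. Now the lever, slowly; a TCP height of 0.110 is level.

```bash
python3 -m crank '[[0,0.05,0,0,0,0,-1],[0,0.085,0,0,0,0,-1],[0,0.095,0,0,0,0,-1],[0,0.105,0,0,0,0,-1],[0,0.115,0,0,0,0,-1],[0,0.125,0,0,0,0,-1],[0,0.135,0,0,0,0,-1],[0,0.135,0,0,0,0,-1]]'
```

```text
time: 6.62
position: [0.464, 0.2967, 0.1323]
tool_rot: [0.691, -0.151, 0.15, -0.691]
ft_force: [-2.2, -0.7, 5.4]
grip_width: 0.0004
```

```bash
python3 -m crank '[[0,0.01,0,0,0,0,-1],[0,0.02,0,0,0,0,-1],[0,0.03,0,0,0,0,-1],[0,0.038,0,0,0,0,-1],[0,0.043,0,0,0,0,-1],[0,0.043,0,0,0,0,-1],[0,0.043,0,0,0,0,-1]]'
python3 - <<'E'
from h import *
from rig import robot
o=robot.get_obs();print(o["position"],o["ft_force"])
s=vision.camera("scene");t=vision.camera("top")
cv2.imwrite("pics/s3.png",np.hstack([cv2.resize(s[80:240,340:460],(300,400),interpolation=2),cv2.resize(t[200:360,100:300],(500,400),interpolation=2)]));cv2.imwrite("pics/scene3.png",s)
E
```

```text
time: 7.5
position: [0.4623, 0.2968, 0.111]
tool_rot: [0.691, -0.152, 0.149, -0.69]
ft_force: [-5.9, 0.6, 8.3]
grip_width: 0.0001
[0.46227834 0.2967907  0.11101021] [-5.90638102  0.61419269  8.26757739]
```

View pics/s3.png

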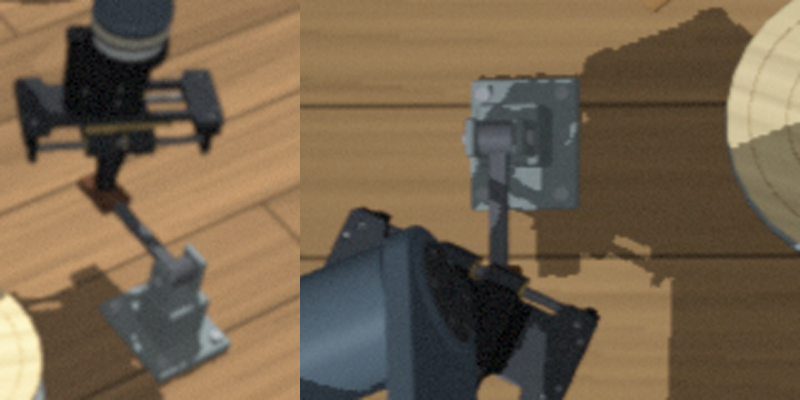

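The fingertips sit on the pad at about (105,190) in the left crop. The tip is at 97 mm with 8.3 N, and both values match a level lever. I'll hold it for 0.75 s.

```bash
python3 -m crank '[[0,0.001,0,0,0,0,-1],[0,0.001,0,0,0,0,-1],[0,0.001,0,0,0,0,-1],[0,0.001,0,0,0,0,-1],[0,0.001,0,0,0,0,-1],[0,0.001,0,0,0,0,-1]]'
python3 - <<'E'
from h import *
s0=cv2.imread("pics/scene0.png");s=cv2.imread("pics/scene3.png")
for n,b in(("bowl",(270,335,125,200)),("pot",(300,370,235,292)),("rib",(258,295,382,418))):
    y0,y1,x0,x1=b; print(n,cv2.phaseCorrelate(cv2.cvtColor(s0,6)[y0:y1,x0:x1].astype(np.float32),cv2.cvtColor(s,6)[y0:y1,x0:x1].astype(np.float32)))
E
```

```text
time: 8.35
position: [0.4623, 0.2968, 0.1106]
tool_rot: [0.691, -0.152, 0.149, -0.691]
ft_force: [-6.0, 0.7, 7.8]
grip_width: 0.0005
bowl ((0.5641880605844207, -0.01707297981614886), 0.9871610124022873)
pot ((0.10860568020670414, 0.08361070398960635), 1.0089972613034426)
rib ((0.1055924548135998, -0.027886044662409404), 0.6250491503212187)
```

```bash
python3 -c "
from rig import robot
print(robot.hand_in()); o=robot.get_obs(); print(o['position'],o['ft_force'])"
```

```text
the job is handed in; nothing more can be done
None
the job is handed in; nothing more can be done
```

I pressed the bat fully home first. Then I pressed the brake lever to level and handed the job in at about 8.4 s with the arm still holding it.

- **Bat:** the press stopped hard with the fingertips at 154 mm and 18 N. After I lifted off, triangulating the two pin dots gave a tilt of about 0.000 rad, down from 0.069 rad at the start.
- **Lever:** at the last reading the fingertips were 96.6 mm above the bench, where level is 96 mm, with about 8 N upward force. I held it for over 0.75 s before handing in. There was also a sideways force of about 6 N, probably friction on the pad; the pose stayed steady.
- **Bystanders:** the bowl, pot and rib shifted by less than 0.6 pixel in the scene picture, so I saw no movement.

No check failed. I could not read the joint values directly, and a reading I tried after handing in was refused.

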